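# Sort the sample containers into the steel trays

## Robot

A 6-joint arm with a two-finger parallel gripper is mounted at the origin on the work surface. World frame = base frame: x ahead of the robot, y to its left, z up, the work surface at z = 0. Lengths are in m, angles in degrees, forces in N, time in s.
With the tool pointing down it reaches from about 0.35 to 0.875 m from the base axis. Payload 4.2 kg.
Tool frame: the origin (TCP) lies midway between the tips of the shut fingers; the grasp point (between the pads) lies 19 mm behind it; z points along the fingers, y is the line along which they close (so a half turn about z gives the same grasp; the last joint's range is limited). The gripper opens to 87 mm and grips with 3 to 60 N. Pads are 19 mm wide; open, the fingers measure 117 mm over their backs; the gripper's body (75 mm by 190 mm) begins 51 mm behind the grasp point.
Start: joints at [82.311, 22.042, 0.453, 0, -68.411, -14.817], TCP at [0.239, 0.577, 0.223] pointing down, gripper open.
Joint ranges: [-179.83, 179.83], [-69.29, 118.12], [-61.27, 80.66], [-181.25, 117.63], [-171.15, -9.14], [-177.46, 177.46]. Speed limits (degrees/s): [159.86, 159.86, 180, 180, 180, 180].

## Interface

Orientations are given as a 3x3 rotation matrix whose columns are the frame's x, y, z axes.
In Python, from station import sensors, eyes, workorder gives the robot as it stands.
- The arm moves only by the shell command python3 -m handwheel 'ROWS'. ROWS is a JSON list of rows, 1 to 8 of them, each of 7 numbers: the opening from 0.0 (shut) to 1.0 (fully open), then dx, dy, dz in m, then a rotation vector rx, ry, rz in degrees; each row is the pose to reach, as a shift and turn from the pose commanded when the command began, along the tool's axes at that moment; what a row does not reach only later rows make up. A row lasts 1/10 s, in which the tool goes at most 0.05 m and 8.59 degrees, less where a joint would pass 70% of its speed; a pose out of reach is approached as far as the arm can. The fingers move at their own pace and stop on an object; the grip force is fixed at half the most. Time passes only in rows, so rows that do not move let the fingers close. It prints the time, the measured TCP pose, the force, the opening and the grip force at its end.
- sensors.sense(): the state, without advancing time (a new reading comes with each control period).
- eyes.capture(name): name is "scene" or "top" or "wrist"; returns a dict with "pixels" (420x560x3 uint8, red, green, blue), "z_map" (420x560 float32, m along the optical axis (not along the pixel's ray), 0 where there is no reading), "K" (3x3 intrinsics, pixels), "world_from_camera" (4x4, takes a point from camera to world coordinates). Camera axes: x right, y up, looking along -z (the intrinsics and any distortion apply to the point x, -y, -z); pixel columns grow to the right and rows downward; lengths in m; the calibration is good to about 2 mm. The wrist camera is an equidistant fisheye: a pixel r from the principal point sees the ray r / f radians off the axis. A picture is of the moment at which its call begins.
- workorder.finish_job(): hands the job in; it is judged then, once.
The state is a dict: "time_s": time; "joints": joint angles; "joint_velocities": joint speeds; "effort": joint torques, N m; "tcp_pos": TCP position; "ee_rot": TCP orientation; "wrist_force": force on the tool from outside, world axes, zero at the start; "moment": the same for the moment, N m; "gripper_width": opening from 0.0 (shut) to 1.0 (fully open); "gripper_force": force on a finger pad.
Only numpy, scipy, OpenCV 4.12 (cv2) and the standard library are available. Lean on these libraries where they do the work, as an engineer would, in place of code of your own. Each camera call takes 0.05 s, during which the arm holds its last target. There are 200 camera calls.

## Task

Sort the loose sample containers into the three steel trays: the two squat vials into the square tray, one standing in each half; the two slide boxes into the long narrow tray, one in each compartment, resting on the same side as they stand on now; and the necked bottle into the round dish, standing. Everything must rest flat on its tray's floor. Keep the vials and the bottle upright all the time and leave the glass beaker standing where it is.

Things in the scene. Friction and masses are not known exactly. Their poses are not given: they have to be found in the camera images.
- vial_a: Squat screw-cap vial, clear plastic with a white ribbed cap, a plain cylinder 32 mm diameter and 50 mm tall, about 35 g, standing on the bench. Origin: centre of its underside; z is its upright axis. The two vials are alike and interchangeable.
- vial_b: Squat screw-cap vial, clear plastic with a white ribbed cap, a plain cylinder 32 mm diameter and 50 mm tall, about 35 g, standing on the bench. Origin: centre of its underside; z is its upright axis. The two vials are alike and interchangeable.
- slide_box_a: White plastic microscope-slide box standing on a long narrow side: 80 mm long (its x), 26 mm wide (its y), 36 mm tall (z), about 60 g, with a paper label on top. Origin: centre of its underside. The two slide boxes are alike and interchangeable, and either way round.
- slide_box_b: White plastic microscope-slide box standing on a long narrow side: 80 mm long (its x), 26 mm wide (its y), 36 mm tall (z), about 60 g, with a paper label on top. Origin: centre of its underside. The two slide boxes are alike and interchangeable, and either way round.
- bottle: White plastic bottle, 80 mm tall, about 80 g, standing: body a cylinder of 40 mm diameter up to 54 mm height, then a shoulder and a narrow neck with a grey cap, 21 mm diameter, from 63 to 80 mm. Origin: centre of its underside; z is its upright axis.
- square_tray: Plain steel tray, walls 3 mm thick, fixed to the bench, walls and divider 15 mm high. Origin: centre of underside. Square, 120 x 120 mm outside; one divider along its x axis (at y = 0) halves it into two bays, each 114 mm (x) by 55 mm (y) inside, centred at y = +29 mm and y = -29 mm; inner floor 3 mm above the origin.
- long_tray: Plain steel tray, walls 3 mm thick, fixed to the bench, walls and divider 15 mm high. Origin: centre of underside. Long and narrow, 56 mm (x) by 216 mm (y) outside; one divider across its middle (at y = 0) makes two compartments, each 50 mm (x) by 103 mm (y) inside, centred at y = +53 mm and y = -53 mm; floor 3 mm above the origin. A slide box fits only lengthwise (along y).
- round_dish: Plain round steel dish, fixed to the bench, 80 mm outside and 74 mm inside diameter, rim 15 mm high, inner floor 3 mm above its origin, which is the centre of its underside.
- beaker: Clear glass beaker, open at the top, 54 mm diameter and 65 mm tall, loose, beyond the containers between two of the trays. A bystander: leave it. Origin: centre of its underside. Other bystanders, all lower than 30 mm and unlisted, lie near: a grey timer, a marker pen, a rubber stopper.
Things that resemble listed ones, but are neither listed nor needed, are in the scene too. What is shaped like the round_dish but orange or yellow is not meant.

How it is judged:
By the outcome, as a careful person would: the job done as asked, in the order asked, and still so for the second after the job is handed in, with the robot touching nothing.
It also fails if it takes over 128 s, if anything falls off the work surface, if the arm or the gripper's body presses on something with over 40 N, if the wrist force passes 120 N, or if a joint passes its speed limit or range.

## Working session

There is one attempt and no reset: what is moved stays moved. The work goes in short steps, Python scripts to look and compute and a shell command to move; the robot and the scene stay as the last step left them, time stands still between calls to the robot, and variables do not carry over. Pictures are saved under pics/ and viewed, at most 14 in all, crops included, and the job is handed in when it is done.

```bash
ls; mkdir -p pics; python3 - <<'E'
from station import sensors, eyes
import cv2,numpy as np
s=sensors.sense()
for k in ['time_s','tcp_pos','ee_rot','gripper_width']:print(k,s[k])
for n in ['scene','top']:
    c=eyes.capture(n); np.savez(f'pics/{n}0.npz',**c)
    print(n,c['K'],c['world_from_camera'],[k for k in c])
    cv2.imwrite(f'pics/{n}0.png',cv2.resize(c['pixels'][:,:,::-1],(800,600),interpolation=cv2.INTER_CUBIC))
E
```

```text
pics
time_s 0.0
tcp_pos [0.2390034  0.57683919 0.22146105]
ee_rot [[ 9.23756896e-01 -3.82978649e-01 -7.42512358e-04]
 [-3.82979355e-01 -9.23754605e-01 -2.05984723e-03]
 [ 1.02978298e-04  2.18716499e-03 -9.99997603e-01]]
gripper_width 0.9961913796434463
scene [[435.3781987    0.         279.43167862]
 [  0.         435.3781987  213.24952099]
 [  0.           0.           1.        ]] [[-0.7330118  -0.39737577  0.55207446  1.24756363]
 [ 0.68009565 -0.41288047  0.60580495  0.81389846]
 [-0.01279145  0.81952561  0.57289978  0.73811709]
 [ 0.          0.          0.          1.        ]] ['pixels', 'z_map', 'K', 'world_from_camera']
top [[414.67681935   0.         280.32857261]
 [  0.         414.67681935 207.27826623]
 [  0.           0.           1.        ]] [[ 2.81843521e-02  9.87271369e-01 -1.56527587e-01  3.77866106e-01]
 [-9.99602646e-01  2.77680284e-02 -4.84626115e-03  6.96667542e-02]
 [-4.38112411e-04  1.56601979e-01  9.87661697e-01  1.10984183e+00]
 [ 0.00000000e+00  0.00000000e+00  0.00000000e+00  1.00000000e+00]] ['pixels', 'z_map', 'K', 'world_from_camera']
```

View pics/top0.png

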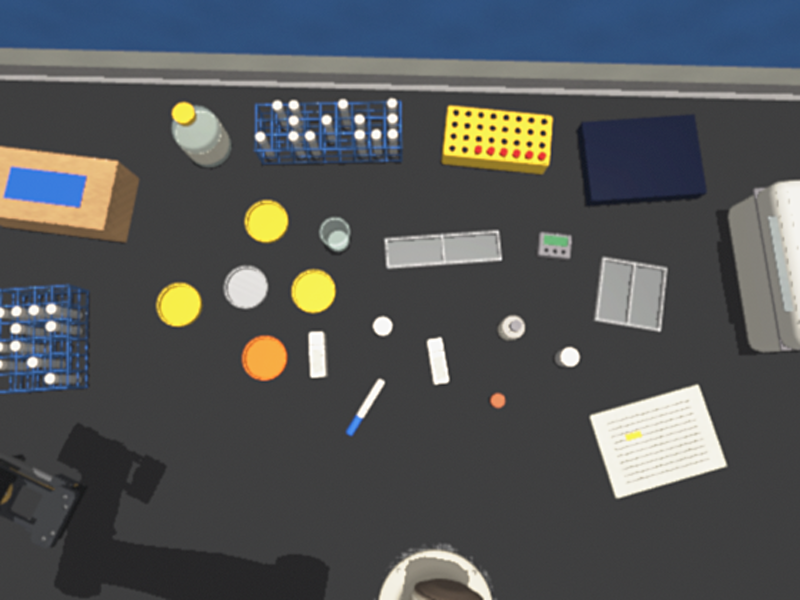

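View pics/scene0.png

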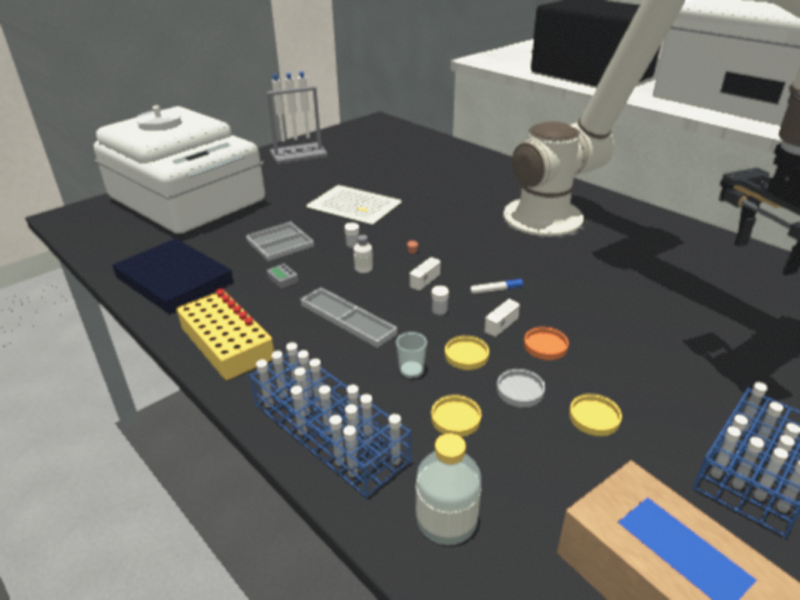

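The top view (800×600 pixels) shows:
- **Vials:** white discs at (382,326) and (569,357).
- **Slide boxes:** (317,355) and (438,361).
- **Bottle:** grey cap at (512,327).
- **Trays:** long tray at (443,249), square tray at (631,294).
- **Beaker:** (335,235).
- **Round dish candidates:** (246,287) grey, (266,221), (314,291) and (179,305) yellow, (265,358) orange. Only the grey one is plain steel.

Stopper (498,400), pen (366,407) and timer (555,245) are bystanders. The scene view agrees: steel dish at (521,387), vials at (440,300) and (352,234). I'll measure next and make a crop of the dish to confirm it.

```bash
cat > h.py <<'E'
import numpy as np,cv2
def ray(c,uv):
    uv=np.atleast_2d(uv).astype(float);K=c['K'];T=c['world_from_camera']
    d=np.c_[(uv[:,0]-K[0,2])/K[0,0],-(uv[:,1]-K[1,2])/K[1,1],-np.ones(len(uv))]
    return T[:3,3],d@T[:3,:3].T
def plane(c,uv,z):
    o,d=ray(c,uv); return o+d*((z-o[2])/d[:,2])[:,None]
E
python3 - <<'E'
from h import *
import itertools
c=dict(np.load('pics/top0.npz'));s=dict(np.load('pics/scene0.npz'))
px=c['pixels'];hsv=cv2.cvtColor(px,cv2.COLOR_RGB2HSV)
H,W=px.shape[:2];uu,vv=np.meshgrid(np.arange(W),np.arange(H))
o,d=ray(c,np.c_[uu.ravel(),vv.ravel()]); P=(o+d*c['z_map'].reshape(-1,1)).reshape(H,W,3)
f=lambda a:np.round(a,4)
def mask(x,y,r,lo,smax=60):
    m=((hsv[...,2]>lo)&(hsv[...,1]<smax)).astype(np.uint8)
    w=np.zeros_like(m);w[int(y*.7)-r:int(y*.7)+r,int(x*.7)-r:int(x*.7)+r]=1
    m*=w
    n,l,st,_=cv2.connectedComponentsWithStats(m);return (l==1+np.argmax(st[1:,4]))
for n,x,y,r,lo,z in [('v1',382,326,14,150,.05),('v2',569,357,14,150,.05),('b1',317,355,22,120,.036),('b2',438,361,22,120,.036),('bot',512,327,16,90,.08),('long',443,249,50,75,.015),('sq',631,294,35,75,.015),('dish',246,287,19,75,.015),('beaker',335,235,16,75,.065)]:
    m=mask(x,y,r,lo)
    cn=max(cv2.findContours(m.astype(np.uint8),0,2)[0],key=len)[:,0]
    q=plane(c,cn,z)[:,:2].astype(np.float32)
    R=cv2.minAreaRect(q*1000)
    pm=P[m];top=pm[pm[:,2]>z-.006]
    R2=cv2.minAreaRect((top[:,:2]*1000).astype(np.float32)) if len(top)>4 else None
    print(n,m.sum(),'ray',np.round(R[0],1),np.round(R[1],1),round(R[2],1),'| depth z',f(np.percentile(pm[:,2],[5,50,95])),len(top),R2 and (np.round(R2[0],1),np.round(R2[1],1),round(R2[2],1)))
cv2.imwrite('pics/dish.png',cv2.resize(px[120:280,100:300,::-1],(800,640))[:600])
E
```

```text
v1 149 ray [492.4 106.3] [33.5 33.4] 1.6 | depth z [-0.0002  0.049   0.0529] 123 (array([445. ,  84.1]), array([133.8,  31. ]), 25.2)
v2 155 ray [ 445.5 -229. ] [33.1 33.3] 89.2 | depth z [-0.0003  0.0495  0.0529] 128 (array([ 445.1, -228.9]), array([30.7, 30.6]), 16.6)
b1 388 ray [437.8 222.5] [82.7 30.9] 3.0 | depth z [-0.0008  0.0351  0.039 ] 318 (array([428.8, 153.4]), array([179.2,  79.4]), 82.6)
b2 384 ray [432.6   5. ] [83.8 30.5] 10.7 | depth z [-0.0006  0.0352  0.0388] 314 (array([425.9,  34.6]), array([79.5, 88.3]), 11.9)
bot 278 ray [ 491.2 -119.8] [41.8 48.4] 45.8 | depth z [-0.0004  0.0566  0.0814] 60 (array([443.6, -31.3]), array([ 19.9, 240.1]), 28.3)
long 1912 ray [644.9  -1.6] [ 64.4 223.1] 5.8 | depth z [-0.0011  0.0033  0.0158] 330 (array([531.6, -15.2]), array([286. , 215.7]), 6.6)
sq 2272 ray [ 569.2 -354.9] [128.9 127.9] 81.9 | depth z [-0.0008  0.0037  0.0159] 396 (array([ 519.8, -171.4]), array([153.5, 538.1]), 14.6)
dish 808 ray [561.8 367.2] [84.9 83.2] 3.6 | depth z [-0.0017  0.0029  0.0149] 129 (array([495.6, 227.6]), array([386.1,  78.8]), 64.8)
beaker 445 ray [657.2 196.3] [66.1 55.5] 46.4 | depth z [-0.0017  0.0251  0.065 ] 91 (array([533.8, 132.6]), array([334.5,  52.1]), 27.9)
```

View pics/dish.png

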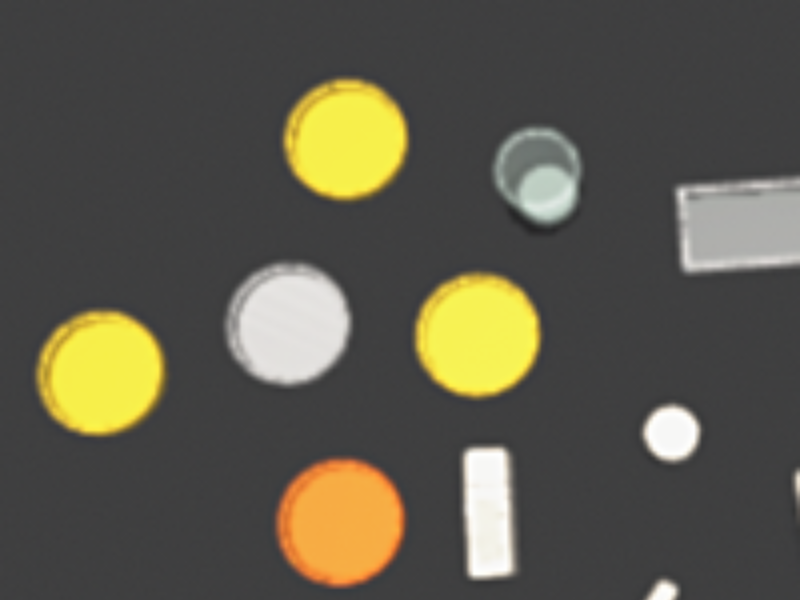

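The crop confirms the dish: the only steel-grey one is at crop (288,324), i.e. world ≈(0.562,0.367). The other four are yellow or orange. Next I'll refine the tray rims with band-filtered depth and cross-check against the scene camera.

```bash
cat >> h.py <<'E'
def cloud(c):
    H,W=c['z_map'].shape;u,v=np.meshgrid(np.arange(W),np.arange(H))
    o,d=ray(c,np.c_[u.ravel(),v.ravel()]);z=c['z_map'].ravel()
    return (o+d*z[:,None])[z>.05]
def band(c,x,y,r,lo,hi):
    P=cloud(c);k=(np.hypot(P[:,0]-x,P[:,1]-y)<r)&(P[:,2]>lo)&(P[:,2]<hi);return P[k]
def go(x,y,z,yaw=None,s=None):
    """tool-axis shift to world x,y,z with closing line at yaw deg (mod 180)"""
    from station import sensors
    s=s or sensors.sense();R=np.array(s['ee_rot']);d=R.T@(np.array([x,y,z])-s['tcp_pos'])
    a=0
    if yaw is not None:
        cur=np.degrees(np.arctan2(R[1,1],R[0,1]));a=-((yaw-cur+90)%180-90)
    print('t',s['time_s'],'shift',np.round(d,4),'rows>=',int(np.ceil(max(np.linalg.norm(d)/.05,abs(a)/8.59))),'rz',round(a,1),'alt',round(a-180*np.sign(a),1),'j6',round(s['joints'][5],1),'w',round(s['gripper_width'],3))
E
python3 - <<'E'
from h import *
for n in ['top','scene']:
    c=dict(np.load(f'pics/{n}0.npz'))
    for nm,x,y,r,lo,hi in [('v1',.492,.106,.035,.045,.056),('v2',.4455,-.229,.035,.045,.056),('b1',.438,.2225,.06,.032,.042),('b2',.433,.005,.06,.032,.042),('cap',.491,-.12,.04,.075,.09),('long',.645,-.002,.13,.011,.022),('sq',.569,-.355,.1,.011,.022),('dish',.562,.367,.055,.011,.022),('beaker',.657,.196,.045,.06,.07)]:
        p=band(c,x,y,r,lo,hi)
        R=cv2.minAreaRect((p[:,:2]*1000).astype(np.float32))
        print(n,nm,len(p),'z',round(np.median(p[:,2]),4),np.round(R[0],1),np.round(R[1],1),round(R[2],1),np.round(p[:,:2].mean(0)*1000,1))
go(.492,.106,.15,0)
E
```

```text
top v1 121 z 0.0497 [491.1 105.9] [30.9 29.8] 71.6 [491.2 105.9]
top v2 127 z 0.0499 [ 444.9 -230. ] [30.9 30.2] 47.4 [ 445.1 -229.1]
top b1 305 z 0.0357 [437.7 222.7] [77.9 26.4] 2.9 [437.6 223. ]
top b2 300 z 0.0358 [432.4   4.6] [79.3 26. ] 10.5 [431.6   4.6]
top cap 58 z 0.0799 [ 495.8 -128. ] [17.8 20.2] 0.6 [ 495.5 -127.8]
top long 290 z 0.0147 [644.2  -2.3] [ 57.3 216. ] 5.9 [644.6  -3.9]
top sq 332 z 0.0147 [ 568.3 -356.1] [122.5 121. ] 81.8 [ 567.7 -357. ]
top dish 111 z 0.0141 [560.3 367.2] [76.9 77.9] 1.5 [560.3 367.3]
top beaker 85 z 0.0641 [658.2 198.5] [51.5 52.3] 2.0 [658.9 199.1]
scene v1 67 z 0.05 [495.3 108.4] [34.5 29.7] 33.6 [494.7 108.4]
scene v2 43 z 0.0505 [ 447.9 -226.4] [27.2 27.2] 47.9 [ 449.9 -224.8]
scene b1 181 z 0.0358 [440.  225.4] [82.7 28. ] 5.2 [443.3 226.4]
scene b2 132 z 0.0361 [436.4   5.5] [78.6 30.7] 9.3 [438.5   7.9]
scene cap 27 z 0.0793 [ 498.2 -127. ] [21.5 19.4] 33.8 [ 499.7 -126.1]
scene long 306 z 0.0143 [ 6.452e+02 -2.000e-01] [ 62.1 221.9] 5.9 [646.7   4. ]
scene sq 214 z 0.0144 [ 570.5 -354.5] [128.  123.8] 82.0 [ 571.3 -353.3]
scene dish 151 z 0.0145 [564.2 368.1] [79.9 78.5] 23.2 [565.1 368.6]
scene beaker 109 z 0.064 [661.9 199.7] [53.2 51.6] 2.6 [661.1 198.8]
t 0.1 shift [0.414  0.338  0.0723] rows>= 11 rz 67.5 alt -112.5 j6 -14.8 w 1.001
```

Sizes and heights match: vials about 31 mm across at z=50, long tray 57×216, dish about 78, square tray about 121. The two cameras agree to 3 mm. I'll move over vial 1 with the fingers closing along x.

```bash
python3 -m handwheel '[[0.8,0.41,0.335,0.07,0,0,67],[0.8,0.41,0.335,0.07,0,0,67],[0.8,0.41,0.335,0.07,0,0,67],[0.8,0.41,0.335,0.07,0,0,67],[0.8,0.41,0.335,0.07,0,0,67],[0.8,0.41,0.335,0.07,0,0,67],[0.8,0.41,0.335,0.07,0,0,67],[0.8,0.41,0.335,0.07,0,0,67]]'
python3 -c "
from h import *
go(.4925,.107,.15,-6)"
```

```text
time_s: 0.9
tcp_pos: [0.4272, 0.2261, 0.1698]
ee_rot: [[0.004, -1.0, -0.0], [-1.0, -0.004, -0.0], [0.0, 0.0, -1.0]]
wrist_force: [0.2, 0.5, 0.1]
gripper_width: 0.806
gripper_force: 0.0
t 0.9 shift [ 0.1193 -0.0649  0.0198] rows>= 3 rz 6.2 alt -173.8 j6 -47.0 w 0.806
```

```bash
python3 -m handwheel '[[0.8,0.119,-0.065,0.03,0,0,6],[0.8,0.119,-0.065,0.03,0,0,6],[0.8,0.119,-0.065,0.03,0,0,6],[0.8,0.119,-0.065,0.03,0,0,6],[0.8,0.119,-0.065,0.03,0,0,6],[0.8,0.119,-0.065,0.03,0,0,6]]'
python3 - <<'E'
from h import *
from station import eyes
go(.4925,.107,.015,-6)
c=eyes.capture('wrist');np.savez('pics/w1.npz',**c);print(c['K'],c['world_from_camera'])
cv2.imwrite('pics/w1.png',c['pixels'][:,:,::-1])
E
```

```text
time_s: 1.5
tcp_pos: [0.4927, 0.1101, 0.1402]
ee_rot: [[-0.095, -0.995, 0.0], [-0.995, 0.095, 0.0], [-0.0, -0.0, -1.0]]
wrist_force: [0.2, 0.4, 0.4]
gripper_width: 0.8
gripper_force: 0.0
t 1.5 shift [ 3.200e-03 -1.000e-04  1.252e-01] rows>= 3 rz 0.5 alt -179.5 j6 -36.5 w 0.8
[[325.1922621    0.         274.35222651]
 [  0.         325.1922621  210.51087014]
 [  0.           0.           1.        ]] [[-9.95438900e-01 -9.16825888e-02 -2.63761148e-02  4.85806177e-01]
 [ 9.54011460e-02 -9.57024080e-01 -2.73867726e-01  3.44945406e-02]
 [-1.33674865e-04 -2.75134900e-01  9.61405622e-01  3.02767592e-01]
 [ 0.00000000e+00  0.00000000e+00  0.00000000e+00  1.00000000e+00]]
```

View pics/w1.png

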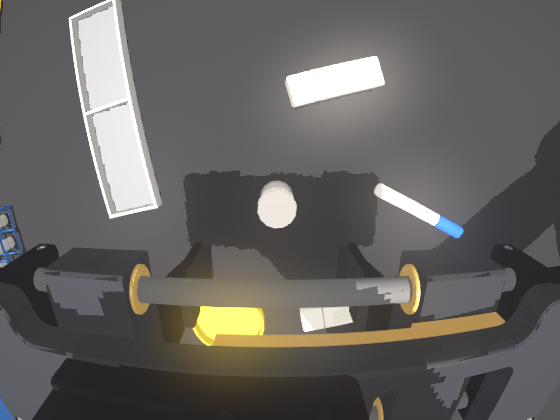

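The wrist view shows vial 1 at (277,207), midway between the fingers (columns about 185 and 365), with the pen well clear at (420,210). I'll locate the vial's cap from this view.

```bash
cat >> h.py <<'E'
def fish(c,uv,z):
    uv=np.atleast_2d(uv).astype(float);K=c['K'];T=c['world_from_camera']
    p=(uv-[K[0,2],K[1,2]])/K[0,0];t=np.hypot(*p.T)+1e-9;k=np.sin(t)/t
    d=np.c_[p[:,0]*k,-p[:,1]*k,-np.cos(t)]@T[:3,:3].T
    return T[:3,3]+d*((z-T[2,3])/d[:,2])[:,None]
def blob(c,u,v,r,z,lo=150,smax=60):
    """largest pale blob in a window, outline cast on plane z -> minAreaRect in mm"""
    hsv=cv2.cvtColor(c['pixels'],cv2.COLOR_RGB2HSV);m=((hsv[...,2]>lo)&(hsv[...,1]<smax)).astype(np.uint8)
    w=np.zeros_like(m);w[max(v-r,0):v+r,max(u-r,0):u+r]=1
    cn=max(cv2.findContours(m*w,0,2)[0],key=cv2.contourArea)[:,0]
    return cv2.minAreaRect((fish(c,cn,z)[:,:2]*1000).astype(np.float32))
E
python3 - <<'E'
from h import *
c=dict(np.load('pics/w1.npz'))
print(blob(c,277,204,30,.05,170)); print(blob(c,335,82,60,.036,170))
g=cv2.cvtColor(c['pixels'],cv2.COLOR_RGB2GRAY);print(g[180:230:3,277])
e=fish(c,[[277,225],[277,228],[258,207],[296,207],[277,207]],.05);print(e.round(4))
o,z=c['world_from_camera'],c['z_map'];print(z[207,277])
E
```

```text
((490.1161193847656, 102.0689468383789), (37.59394836425781, 30.71776580810547), 83.74927520751953)
((433.0536193847656, 5.132314682006836), (82.08390045166016, 27.131534576416016), 10.582423210144043)
[109 185 187 220 235 235 235 235 235 234 234 234 234 234 234 234 108]
[[0.4918 0.119  0.05  ]
 [0.492  0.1216 0.05  ]
 [0.5056 0.1023 0.05  ]
 [0.4751 0.1052 0.05  ]
 [0.4903 0.1038 0.05  ]]
0.26172492
```

```bash
python3 -c "
from h import *
go(.4915,.1055,.015,-6)"
python3 -m handwheel '[[0.8,0.0045,0.001,0.10,0,0,0],[0.8,0.0045,0.001,0.125,0,0,0],[0.8,0.0045,0.001,0.125,0,0,0],[0.8,0.0045,0.001,0.125,0,0,0],[0.8,0.0045,0.001,0.125,0,0,0],[0.8,0.0045,0.001,0.125,0,0,0]]'
python3 -m handwheel '[[0.0,0,0,0,0,0,0],[0.0,0,0,0,0,0,0],[0.0,0,0,0,0,0,0],[0.0,0,0,0,0,0,0],[0.0,0,0,0,0,0,0],[0.0,0,0,0,0,0,0]]'

```

```text
t 1.55 shift [0.0051 0.0008 0.1254] rows>= 3 rz 0.6 alt -179.4 j6 -36.5 w 0.8
time_s: 2.15
tcp_pos: [0.4929, 0.1066, 0.0171]
ee_rot: [[-0.094, -0.996, 0.004], [-0.996, 0.094, 0.002], [-0.002, -0.004, -1.0]]
wrist_force: [-0.2, 0.1, -1.0]
gripper_width: 0.797
gripper_force: 0.0
time_s: 2.75
tcp_pos: [0.4914, 0.1052, 0.0151]
ee_rot: [[-0.096, -0.995, -0.0], [-0.995, 0.096, -0.0], [0.0, 0.0, -1.0]]
wrist_force: [0.2, -0.5, -1.4]
gripper_width: 0.35
gripper_force: 30.1
```

```bash
python3 -m handwheel '[[0,0,0,-0.03,0,0,0],[0,0,0,-0.07,0,0,0],[0,0,0,-0.12,0,0,0],[0,0,0,-0.12,0,0,0],[0,0,0,-0.12,0,0,0]]'
python3 -c "
from h import *
go(.566,-.384,.135,-6)"
```

```text
time_s: 3.25
tcp_pos: [0.4917, 0.1055, 0.1362]
ee_rot: [[-0.096, -0.995, 0.002], [-0.995, 0.096, 0.002], [-0.002, -0.002, -1.0]]
wrist_force: [-0.5, 1.1, -1.6]
gripper_width: 0.352
gripper_force: 30.1
t 3.25 shift [ 4.801e-01 -1.211e-01  4.000e-04] rows>= 10 rz 0.5 alt -179.5 j6 -36.1 w 0.352
```

Gripped at 30.6 mm and lifted. Next: carry it to the far bay, easing in and out.

```bash
python3 -m handwheel '[[0,0.02,-0.005,0,0,0,0],[0,0.06,-0.015,0,0,0,0],[0,0.10,-0.025,0,0,0,0],[0,0.14,-0.035,0,0,0,0],[0,0.18,-0.045,0,0,0,0],[0,0.22,-0.055,0,0,0,0],[0,0.24,-0.06,0,0,0,0],[0,0.24,-0.06,0,0,0,0]]'
python3 -m handwheel '[[0,0.03,-0.008,0,0,0,0],[0,0.07,-0.018,0,0,0,0],[0,0.11,-0.028,0,0,0,0],[0,0.15,-0.038,0,0,0,0],[0,0.19,-0.048,0,0,0,0],[0,0.22,-0.056,0,0,0,0],[0,0.24,-0.061,0,0,0,0],[0,0.24,-0.061,0,0,0,0]]'
python3 -m handwheel '[[0,0,0,0,0,0,0],[0,0,0,0,0,0,0],[0,0,0,0,0,0,0]]'
python3 - <<'E'
from h import *
from station import eyes
go(.566,-.384,.018,-6)
c=eyes.capture('wrist');np.savez('pics/w2.npz',**c)
cv2.imwrite('pics/w2.png',c['pixels'][:,:,::-1])
E
```

```text
time_s: 4.05
tcp_pos: [0.5269, -0.1417, 0.1327]
ee_rot: [[-0.1, -0.995, -0.005], [-0.995, 0.1, 0.0], [0.0, 0.005, -1.0]]
wrist_force: [-0.5, -0.3, -0.8]
gripper_width: 0.348
gripper_force: 30.1
time_s: 4.85
tcp_pos: [0.5653, -0.3853, 0.1324]
ee_rot: [[-0.098, -0.995, -0.003], [-0.995, 0.098, 0.001], [-0.001, 0.003, -1.0]]
wrist_force: [-0.1, 1.2, -0.9]
gripper_width: 0.35
gripper_force: 30.1
time_s: 5.15
tcp_pos: [0.5659, -0.3828, 0.135]
ee_rot: [[-0.094, -0.996, -0.0], [-0.996, 0.094, 0.0], [-0.0, 0.0, -1.0]]
wrist_force: [-0.5, -0.2, -0.3]
gripper_width: 0.354
gripper_force: 30.1
t 5.15 shift [ 0.0013 -0.0002  0.117 ] rows>= 3 rz 0.6 alt -179.4 j6 15.1 w 0.354
```

View pics/w2.png

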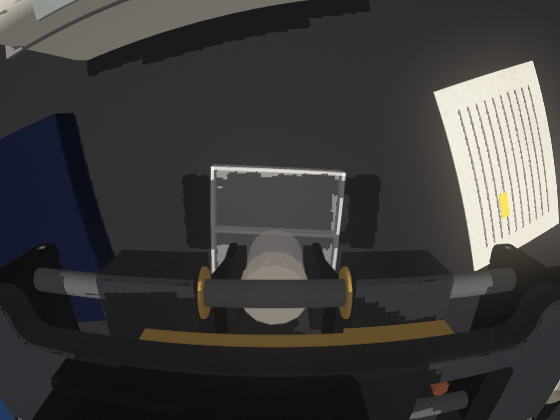

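The wrist view shows the tray's far wall from (213,167) to (345,175) and its divider from (216,229) to (333,235). The held vial is upright between the fingers. I'll cast those edges onto z=15 mm.

```bash
python3 - <<'E'
from h import *
c=dict(np.load('pics/w2.npz'))
print(fish(c,[[213,167],[345,174],[216,229],[333,235],[213,200],[340,205]],.015).round(4))
E
```

```text
[[ 0.617  -0.423   0.015 ]
 [ 0.5007 -0.4057  0.015 ]
 [ 0.6224 -0.3653  0.015 ]
 [ 0.5143 -0.349   0.015 ]
 [ 0.6211 -0.393   0.015 ]
 [ 0.5066 -0.3775  0.015 ]]
```

Tray yaw ≈-8.3°, centre ≈(0.569,-0.3555), far bay centre (0.565,-0.384). This agrees with the earlier estimate. Lowering now.

```bash
python3 -m handwheel '[[0,0.001,0.001,0.04,0,0,2.5],[0,0.001,0.001,0.08,0,0,2.5],[0,0.001,0.001,0.10,0,0,2.5],[0,0.001,0.001,0.11,0,0,2.5],[0,0.001,0.001,0.115,0,0,2.5],[0,0.001,0.001,0.1165,0,0,2.5],[0,0.001,0.001,0.1165,0,0,2.5]]'
python3 -m handwheel '[[0,0,0,0,0,0,0],[0,0,0,0,0,0,0]]'
```

```text
time_s: 5.9
tcp_pos: [0.5656, -0.3854, 0.02]
ee_rot: [[-0.139, -0.99, 0.002], [-0.99, 0.139, -0.001], [0.001, -0.002, -1.0]]
wrist_force: [0.2, -0.3, -0.1]
gripper_width: 0.354
gripper_force: 30.1
time_s: 6.1
tcp_pos: [0.5653, -0.3853, 0.0198]
ee_rot: [[-0.139, -0.99, 0.002], [-0.99, 0.139, -0.001], [0.001, -0.002, -1.0]]
wrist_force: [0.1, 0.6, 0.2]
gripper_width: 0.352
gripper_force: 30.1
```

```bash
python3 -m handwheel '[[0,0,0,0.0015,0,0,0],[0,0,0,0.0015,0,0,0],[0,0,0,0.0015,0,0,0]]'
```

```text
time_s: 6.4
tcp_pos: [0.5652, -0.3853, 0.018]
ee_rot: [[-0.139, -0.99, 0.001], [-0.99, 0.139, -0.001], [0.001, -0.001, -1.0]]
wrist_force: [-0.3, 0.0, 3.5]
gripper_width: 0.351
gripper_force: 30.1
```

Light contact on the floor at z=0.018. Release and retreat.

```bash
python3 -m handwheel '[[0.7,0,0,0,0,0,0],[0.7,0,0,0,0,0,0],[0.7,0,0,0,0,0,0],[0.7,0,0,0,0,0,0],[0.7,0,0,-0.04,0,0,0],[0.8,0,0,-0.08,0,0,0],[0.8,0,0,-0.12,0,0,0],[0.8,0,0,-0.12,0,0,0]]'
python3 -c "
from h import *
go(.4455,-.2285,.135,-8)"
```

```text
time_s: 7.2
tcp_pos: [0.5683, -0.3872, 0.1448]
ee_rot: [[-0.138, -0.99, 0.012], [-0.99, 0.138, -0.007], [0.005, -0.013, -1.0]]
wrist_force: [1.0, -0.3, 0.0]
gripper_width: 0.786
gripper_force: 0.0
t 7.2 shift [-0.1403  0.1436  0.0072] rows>= 5 rz 0.1 alt -179.9 j6 12.8 w 0.786
```

```bash
python3 -m handwheel '[[0.8,-0.139,0.140,0,0,0,0],[0.8,-0.139,0.140,0,0,0,0],[0.8,-0.139,0.140,0,0,0,0],[0.8,-0.139,0.140,0,0,0,0],[0.8,-0.139,0.140,0,0,0,0],[0.8,-0.139,0.140,0,0,0,0],[0.8,-0.139,0.140,0,0,0,0]]'
python3 - <<'E'
from h import *
from station import eyes
go(.4455,-.2285,.015,-8)
c=eyes.capture('wrist');np.savez('pics/w3.npz',**c)
cv2.imwrite('pics/w3.png',c['pixels'][:,:,::-1])
print(blob(c,277,204,30,.05,200))
c=eyes.capture('top')
p=band(c,.565,-.384,.04,.047,.06);print('vial in tray',len(p),np.median(p,0),cv2.minAreaRect((p[:,:2]*1000).astype(np.float32)))
E
```

```text
time_s: 7.9
tcp_pos: [0.4465, -0.2283, 0.1374]
ee_rot: [[-0.139, -0.99, 0.001], [-0.99, 0.139, -0.0], [0.0, -0.001, -1.0]]
wrist_force: [-0.0, 0.5, 0.3]
gripper_width: 0.8
gripper_force: 0.0
t 7.9 shift [0.0003 0.0012 0.1224] rows>= 3 rz -0.0 alt 180.0 j6 0.5 w 0.8Traceback (most recent call last):
  File "<stdin>", line 6, in <module>
  File "h.py", line 31, in blob
    cn=max(cv2.findContours(m*w,0,2)[0],key=cv2.contourArea)[:,0]
       ~~~^^^^^^^^^^^^^^^^^^^^^^^^^^^^^^^^^^^^^^^^^^^^^^^^^^
ValueError: max() iterable argument is empty
```

View pics/w3.png

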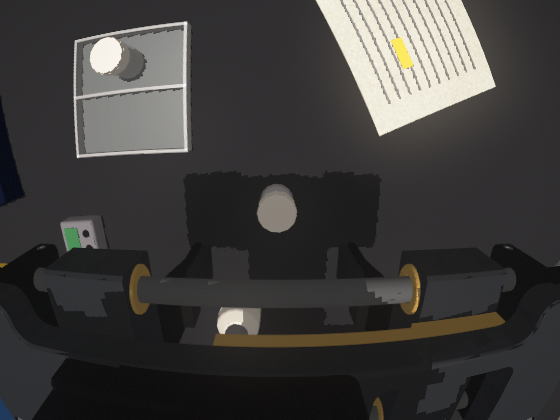

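Vial 1 stands in the far bay at (108,57). Vial 2 is at (277,210), centred between the fingers, with nothing in the way. Going down to grasp it.

```bash
python3 -m handwheel '[[0.8,0.001,0.001,0.09,0,0,0],[0.8,0.001,0.001,0.122,0,0,0],[0.8,0.001,0.001,0.122,0,0,0],[0.8,0.001,0.001,0.122,0,0,0],[0.8,0.001,0.001,0.122,0,0,0],[0.8,0.001,0.001,0.122,0,0,0]]'
python3 -m handwheel '[[0,0,0,0,0,0,0],[0,0,0,0,0,0,0],[0,0,0,0,0,0,0],[0,0,0,0,0,0,0],[0,0,0,0,0,0,0],[0,0,0,0,0,0,0]]'
python3 -m handwheel '[[0,0,0,-0.03,0,0,0],[0,0,0,-0.07,0,0,0],[0,0,0,-0.12,0,0,0],[0,0,0,-0.12,0,0,0],[0,0,0,-0.12,0,0,0],[0,0,0,-0.12,0,0,0]]'
python3 -c "
from h import *
go(.573,-.3268,.135,-8)"
```

```text
time_s: 8.55
tcp_pos: [0.4462, -0.2294, 0.0165]
ee_rot: [[-0.139, -0.99, 0.003], [-0.99, 0.139, -0.001], [0.0, -0.004, -1.0]]
wrist_force: [-0.6, 0.7, 0.1]
gripper_width: 0.8
gripper_force: 0.0
time_s: 9.15
tcp_pos: [0.4444, -0.2288, 0.0152]
ee_rot: [[-0.139, -0.99, 0.0], [-0.99, 0.139, -0.0], [0.0, -0.0, -1.0]]
wrist_force: [0.1, -0.3, -0.8]
gripper_width: 0.348
gripper_force: 30.0
time_s: 9.75
tcp_pos: [0.4432, -0.2284, 0.134]
ee_rot: [[-0.14, -0.99, -0.002], [-0.99, 0.14, 0.001], [-0.001, 0.003, -1.0]]
wrist_force: [-0.1, -0.2, -0.6]
gripper_width: 0.347
gripper_force: 30.0
t 9.75 shift [ 0.0793 -0.1422 -0.0014] rows>= 4 rz -0.0 alt 180.0 j6 0.6 w 0.347
```

```bash
python3 -m handwheel '[[0,0.015,-0.027,0,0,0,0],[0,0.035,-0.063,0,0,0,0],[0,0.055,-0.098,0,0,0,0],[0,0.070,-0.125,0,0,0,0],[0,0.079,-0.141,0,0,0,0],[0,0.079,-0.141,0,0,0,0],[0,0.079,-0.141,0,0,0,0],[0,0.079,-0.141,0,0,0,0]]'
python3 -c "
from h import *
go(.573,-.3268,.018,-8)"
```

```text
time_s: 10.55
tcp_pos: [0.5717, -0.3259, 0.134]
ee_rot: [[-0.139, -0.99, -0.003], [-0.99, 0.139, 0.001], [-0.001, 0.003, -1.0]]
wrist_force: [-0.4, 0.3, 0.4]
gripper_width: 0.351
gripper_force: 30.0
t 10.55 shift [ 0.0008 -0.0017  0.116 ] rows>= 3 rz -0.0 alt 180.0 j6 7.7 w 0.351
```

```bash
python3 -m handwheel '[[0,0.001,-0.001,0.04,0,0,0],[0,0.001,-0.001,0.08,0,0,0],[0,0.001,-0.001,0.10,0,0,0],[0,0.001,-0.001,0.11,0,0,0],[0,0.001,-0.001,0.114,0,0,0],[0,0.001,-0.001,0.116,0,0,0],[0,0.001,-0.001,0.116,0,0,0],[0,0.001,-0.001,0.116,0,0,0]]'
```

```text
time_s: 11.35
tcp_pos: [0.5746, -0.328, 0.0205]
ee_rot: [[-0.139, -0.99, 0.002], [-0.99, 0.139, -0.001], [0.0, -0.002, -1.0]]
wrist_force: [-0.7, -0.4, 0.2]
gripper_width: 0.35
gripper_force: 30.0
```

```bash
python3 -m handwheel '[[0,0,0,0.0015,0,0,0],[0,0,0,0.0025,0,0,0],[0,0,0,0.0025,0,0,0]]'
python3 -m handwheel '[[0.7,0,0,0,0,0,0],[0.7,0,0,0,0,0,0],[0.7,0,0,0,0,0,0],[0.7,0,0,0,0,0,0],[0.7,0,0,-0.04,0,0,0],[0.8,0,0,-0.08,0,0,0],[0.8,0,0,-0.12,0,0,0],[0.8,0,0,-0.12,0,0,0]]'
python3 -m handwheel '[[0.8,0,0,0,0,0,0],[0.8,0,0,0,0,0,0]]'
python3 -c "
from h import *
go(.4330,.005,.14,-79.5)"
```

```text
time_s: 11.65
tcp_pos: [0.5744, -0.328, 0.0182]
ee_rot: [[-0.139, -0.99, 0.001], [-0.99, 0.139, -0.001], [0.001, -0.002, -1.0]]
wrist_force: [-1.4, 1.0, 4.1]
gripper_width: 0.348
gripper_force: 30.0
time_s: 12.45
tcp_pos: [0.5775, -0.3296, 0.1439]
ee_rot: [[-0.138, -0.99, 0.012], [-0.99, 0.138, -0.006], [0.004, -0.013, -1.0]]
wrist_force: [0.8, -0.1, -0.2]
gripper_width: 0.789
gripper_force: 0.0
time_s: 12.65
tcp_pos: [0.5729, -0.3273, 0.1352]
ee_rot: [[-0.14, -0.99, -0.002], [-0.99, 0.14, 0.001], [-0.001, 0.003, -1.0]]
wrist_force: [-0.3, -0.0, 0.0]
gripper_width: 0.796
gripper_force: 0.0
t 12.65 shift [-0.3095  0.1849 -0.0041] rows>= 9 rz 71.5 alt -108.5 j6 7.7 w 0.796
```

```bash
python3 -m handwheel '[[0.6,-0.31,0.185,-0.005,0,0,71.5],[0.6,-0.31,0.185,-0.005,0,0,71.5],[0.6,-0.31,0.185,-0.005,0,0,71.5],[0.6,-0.31,0.185,-0.005,0,0,71.5],[0.6,-0.31,0.185,-0.005,0,0,71.5],[0.6,-0.31,0.185,-0.005,0,0,71.5],[0.6,-0.31,0.185,-0.005,0,0,71.5],[0.6,-0.31,0.185,-0.005,0,0,71.5]]'
python3 -c "
from h import *
go(.4330,.005,.14,-79.5)"
```

```text
time_s: 13.45
tcp_pos: [0.4336, 0.0028, 0.1403]
ee_rot: [[-0.947, -0.321, -0.003], [-0.321, 0.947, -0.001], [0.003, 0.0, -1.0]]
wrist_force: [0.4, 0.3, 0.8]
gripper_width: 0.597
gripper_force: 0.0
t 13.45 shift [-0.0002  0.0022  0.0003] rows>= 1 rz 8.2 alt -171.8 j6 -93.3 w 0.597
```

```bash
python3 -m handwheel '[[0.7,0,0.001,0,0,0,8.2],[0.7,0,0.001,0,0,0,8.2],[0.7,0,0.001,0,0,0,8.2],[0.7,0,0.001,0,0,0,8.2]]'
python3 - <<'E'
from h import *
from station import eyes
go(.4330,.005,.015,-79.5)
c=eyes.capture('wrist');np.savez('pics/w4.npz',**c)
cv2.imwrite('pics/w4.png',c['pixels'][:,:,::-1])
E
```

```text
time_s: 13.85
tcp_pos: [0.4351, 0.002, 0.141]
ee_rot: [[-0.982, -0.188, -0.001], [-0.188, 0.982, -0.001], [0.001, -0.0, -1.0]]
wrist_force: [-0.3, 0.1, 0.0]
gripper_width: 0.697
gripper_force: 0.0
t 13.85 shift [0.0013 0.0034 0.126 ] rows>= 3 rz 0.3 alt -179.7 j6 -101.0 w 0.697
```

View pics/w4.png

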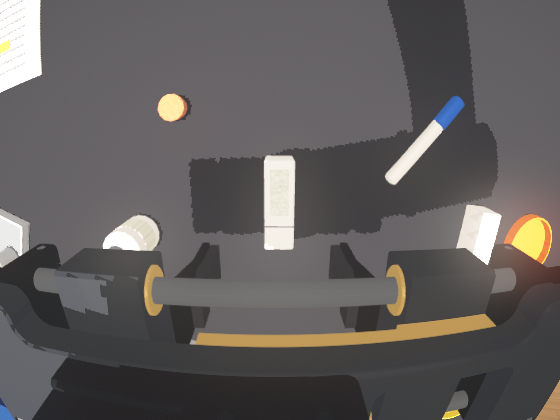

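The view shows box b2 at (280,157–249), aligned with the finger pads (mid column ≈275). The pen (425,140), stopper (172,107) and bottle (130,237) are clear. I'll check the box centre along its length.

```bash
python3 - <<'E'
from h import *
c=dict(np.load('pics/w4.npz'))
q=fish(c,[[280,157],[280,227],[280,249],[265,200],[295,200]],.036);print(q.round(4));print(np.linalg.norm(q[0]-q[1]),np.linalg.norm(q[0]-q[2]),np.linalg.norm(q[3]-q[4]))
print(blob(c,280,203,55,.036,150))
E
```

```text
[[ 0.3904 -0.0026  0.036 ]
 [ 0.4501  0.0091  0.036 ]
 [ 0.4704  0.0131  0.036 ]
 [ 0.4288 -0.0081  0.036 ]
 [ 0.424   0.017   0.036 ]]
0.06078561652784647 0.08150186561359503 0.025474092274065233
((429.8419494628906, 4.164981842041016), (83.19514465332031, 25.776630401611328), 10.557276725769043)
```

```bash
python3 -m handwheel '[[0.7,0.002,0.002,0.09,0,0,0],[0.7,0.002,0.002,0.125,0,0,0],[0.7,0.002,0.002,0.125,0,0,0],[0.7,0.002,0.002,0.125,0,0,0],[0.7,0.002,0.002,0.125,0,0,0],[0.7,0.002,0.002,0.125,0,0,0]]'
python3 -m handwheel '[[0,0,0,0,0,0,0],[0,0,0,0,0,0,0],[0,0,0,0,0,0,0],[0,0,0,0,0,0,0],[0,0,0,0,0,0,0],[0,0,0,0,0,0,0]]'
python3 -m handwheel '[[0,0,0,-0.03,0,0,0],[0,0,0,-0.07,0,0,0],[0,0,0,-0.12,0,0,0],[0,0,0,-0.12,0,0,0],[0,0,0,-0.12,0,0,0],[0,0,0,-0.12,0,0,0]]'
python3 -c "
from h import *
go(.6502,-.054,.135,5.9)"
```

```text
time_s: 14.5
tcp_pos: [0.4343, 0.0044, 0.018]
ee_rot: [[-0.982, -0.187, 0.003], [-0.187, 0.982, 0.001], [-0.003, 0.0, -1.0]]
wrist_force: [0.1, 0.2, -1.1]
gripper_width: 0.702
gripper_force: 0.0
time_s: 15.1
tcp_pos: [0.4329, 0.0043, 0.0168]
ee_rot: [[-0.982, -0.187, 0.0], [-0.187, 0.982, 0.0], [-0.0, 0.0, -1.0]]
wrist_force: [-0.8, 0.3, 1.5]
gripper_width: 0.3
gripper_force: 30.0
time_s: 15.7
tcp_pos: [0.4315, 0.0038, 0.1353]
ee_rot: [[-0.982, -0.187, -0.003], [-0.187, 0.982, -0.001], [0.003, -0.0, -1.0]]
wrist_force: [0.7, -0.1, -0.8]
gripper_width: 0.292
gripper_force: 30.0
t 15.7 shift [-0.2041 -0.0976 -0.0003] rows>= 10 rz -85.1 alt 94.9 j6 -101.4 w 0.292
```

```bash
python3 -m handwheel '[[0,-0.01,-0.005,0,0,0,-5],[0,-0.03,-0.015,0,0,0,-12],[0,-0.06,-0.03,0,0,0,-20],[0,-0.09,-0.045,0,0,0,-28],[0,-0.12,-0.06,0,0,0,-36],[0,-0.15,-0.075,0,0,0,-44],[0,-0.17,-0.085,0,0,0,-52],[0,-0.19,-0.09,0,0,0,-60]]'
python3 -c "
from h import *
go(.6502,-.054,.135,5.9)"
```

```text
time_s: 16.5
tcp_pos: [0.636, -0.0497, 0.133]
ee_rot: [[-0.325, -0.946, -0.006], [-0.946, 0.325, -0.001], [0.003, 0.005, -1.0]]
wrist_force: [-0.4, 0.6, -0.5]
gripper_width: 0.296
gripper_force: 30.0
t 16.5 shift [-0.0005 -0.0148 -0.0021] rows>= 3 rz -24.9 alt 155.1 j6 -29.0 w 0.296
```

```bash
python3 -m handwheel '[[0,0,-0.005,0,0,0,-6],[0,0,-0.01,0,0,0,-13],[0,-0.0005,-0.014,0,0,0,-20],[0,-0.0005,-0.014,0,0,0,-24],[0,-0.0005,-0.014,0,0,0,-25],[0,-0.0005,-0.014,0,0,0,-25],[0,-0.0005,-0.014,0,0,0,-25]]'
python3 - <<'E'
from h import *
from station import eyes
go(.6502,-.054,.02,5.9)
c=eyes.capture('wrist');np.savez('pics/w5.npz',**c)
cv2.imwrite('pics/w5.png',c['pixels'][:,:,::-1])
E
```

```text
time_s: 17.2
tcp_pos: [0.6492, -0.0529, 0.1355]
ee_rot: [[0.1, -0.995, -0.002], [-0.995, -0.1, -0.0], [0.0, 0.002, -1.0]]
wrist_force: [-0.5, 0.1, -1.3]
gripper_width: 0.294
gripper_force: 30.0
t 17.2 shift [ 0.0012 -0.0012  0.1155] rows>= 3 rz -0.2 alt 179.8 j6 -3.8 w 0.294
```

View pics/w5.png

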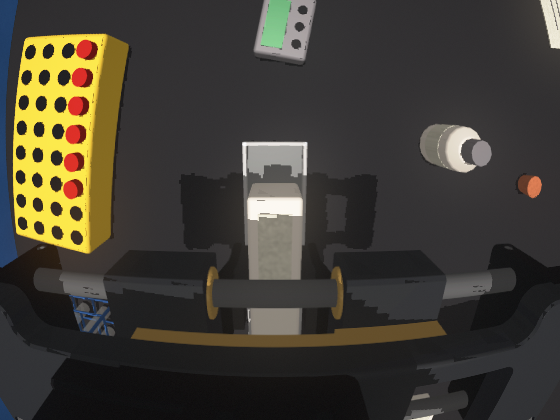

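The tray end wall runs from (243,143) to (307,143), and the held box is square to it. Checking the lateral centring.

```bash
python3 - <<'E'
from h import *
c=dict(np.load('pics/w5.npz'))
q=fish(c,[[243,143],[307,143],[244,185],[306,185]],.015);print(q.round(4)); a=q[:2].mean(0);b=q[2:].mean(0);print(a,b)
e=np.array([-.103,.995]); print('comp centre from end wall',a[:2]+e*.0545, np.degrees(np.arctan2(*(q[0]-q[1])[1::-1])))
E
```

```text
[[ 0.6819 -0.1059  0.015 ]
 [ 0.6265 -0.1115  0.015 ]
 [ 0.6779 -0.0688  0.015 ]
 [ 0.623  -0.0742  0.015 ]]
[ 0.65420898 -0.10871765  0.015     ] [ 0.65046811 -0.07149603  0.015     ]
comp centre from end wall [ 0.64859548 -0.05449015] 5.726417501231039
```

```bash
python3 -m handwheel '[[0,0.001,0,0.04,0,0,0],[0,0.001,0,0.08,0,0,0],[0,0.001,0,0.10,0,0,0],[0,0.001,0,0.11,0,0,0],[0,0.001,0,0.1145,0,0,0],[0,0.001,0,0.1145,0,0,0],[0,0.001,0,0.1145,0,0,0],[0,0.001,0,0.1145,0,0,0]]'
```

```text
time_s: 18.05
tcp_pos: [0.6508, -0.0537, 0.0237]
ee_rot: [[0.101, -0.995, 0.003], [-0.995, -0.101, 0.0], [0.0, -0.003, -1.0]]
wrist_force: [0.2, -0.5, -0.6]
gripper_width: 0.295
gripper_force: 30.0
```

```bash
python3 -m handwheel '[[0,0,0,0.0015,0,0,0],[0,0,0,0.0025,0,0,0],[0,0,0,0.003,0,0,0],[0,0,0,0.003,0,0,0]]'
```

```text
time_s: 18.45
tcp_pos: [0.65, -0.0538, 0.0198]
ee_rot: [[0.101, -0.995, 0.001], [-0.995, -0.101, -0.0], [0.0, -0.001, -1.0]]
wrist_force: [-1.2, 1.0, 4.0]
gripper_width: 0.296
gripper_force: 30.0
```

Contact. Release (opened only to 50 mm), retreat, and head for box b1 with the closing line at about -86.8°.

```bash
python3 -m handwheel '[[0.55,0,0,0,0,0,0],[0.55,0,0,0,0,0,0],[0.55,0,0,0,0,0,0],[0.55,0,0,-0.04,0,0,0],[0.6,0,0,-0.08,0,0,0],[0.6,0,0,-0.12,0,0,0],[0.6,0,0,-0.12,0,0,0],[0.6,0,0,-0.12,0,0,0]]'
python3 -m handwheel '[[0.6,0,0,0,0,0,0]]'
python3 -c "
from h import *
go(.438,.2235,.14,-86.8)"
```

```text
time_s: 19.25
tcp_pos: [0.6501, -0.0536, 0.1402]
ee_rot: [[0.101, -0.995, 0.002], [-0.995, -0.101, 0.001], [-0.001, -0.002, -1.0]]
wrist_force: [0.0, 0.3, -0.6]
gripper_width: 0.6
gripper_force: 0.0
time_s: 19.35
tcp_pos: [0.6488, -0.0538, 0.1377]
ee_rot: [[0.1, -0.995, -0.003], [-0.995, -0.1, 0.0], [-0.0, 0.003, -1.0]]
wrist_force: [-0.7, -0.2, 0.6]
gripper_width: 0.601
gripper_force: 0.0
t 19.35 shift [-0.2971  0.1819 -0.0017] rows>= 11 rz -87.4 alt 92.6 j6 -3.7 w 0.601
```

```bash
python3 -m handwheel '[[0.7,-0.297,0.182,0,0,0,-87],[0.7,-0.297,0.182,0,0,0,-87],[0.7,-0.297,0.182,0,0,0,-87],[0.7,-0.297,0.182,0,0,0,-87],[0.7,-0.297,0.182,0,0,0,-87],[0.7,-0.297,0.182,0,0,0,-87],[0.7,-0.297,0.182,0,0,0,-87],[0.7,-0.297,0.182,0,0,0,-87]]'
python3 -c "
from h import *
go(.438,.2235,.14,-86.8)"
```

```text
time_s: 20.15
tcp_pos: [0.4355, 0.2264, 0.1379]
ee_rot: [[0.967, -0.254, -0.002], [-0.254, -0.967, -0.001], [-0.002, 0.002, -1.0]]
wrist_force: [-0.2, -0.3, 1.2]
gripper_width: 0.703
gripper_force: 0.0
t 20.15 shift [ 0.0032  0.0021 -0.0021] rows>= 3 rz -17.9 alt 162.1 j6 28.9 w 0.703
```

```bash
python3 -m handwheel '[[0.7,0.002,0.001,0,0,0,-18],[0.7,0.002,0.001,0,0,0,-18],[0.7,0.002,0.001,0,0,0,-18],[0.7,0.002,0.001,0,0,0,-18],[0.7,0.002,0.001,0,0,0,-18]]'
python3 - <<'E'
from h import *
from station import eyes
c=eyes.capture('wrist');np.savez('pics/w6.npz',**c)
cv2.imwrite('pics/w6.png',c['pixels'][:,:,::-1])
print(blob(c,280,203,60,.036,150))
t=eyes.capture('top')
for n,x,y,z in [('va',.565,-.384,.053),('vb',.5735,-.327,.053),('box',.65,-.054,.039)]:
    p=band(t,x,y,.06 if n=='box' else .025,z-.004,z+.005);R=cv2.minAreaRect((p[:,:2]*1000).astype(np.float32));print(n,len(p),np.median(p[:,2]),np.round(R[0],1),np.round(R[1],1),R[2])
go(.438,.2235,.016,-86.8)
E
```

```text
time_s: 20.65
tcp_pos: [0.4403, 0.2215, 0.1385]
ee_rot: [[0.999, 0.042, -0.001], [0.042, -0.999, -0.001], [-0.001, 0.001, -1.0]]
wrist_force: [-0.6, -0.7, 0.2]
gripper_width: 0.7
gripper_force: 0.0
((426.88763427734375, 222.72052001953125), (55.99470520019531, 25.120420455932617), 5.355828285217285)
va 121 0.053398264901036274 [ 564.9 -384.3] [31.1 30.1] 10.495546340942383
vb 117 0.052946637987596246 [ 574.2 -328.4] [30.3 30.2] 62.17535400390625
box 280 0.039001863137341 [650.3 -55.4] [26.7 79.6] 5.940720081329346
t 20.75 shift [-0.0023 -0.0021  0.1228] rows>= 3 rz -0.8 alt 179.2 j6 46.8 w 0.704
```

View pics/w6.png

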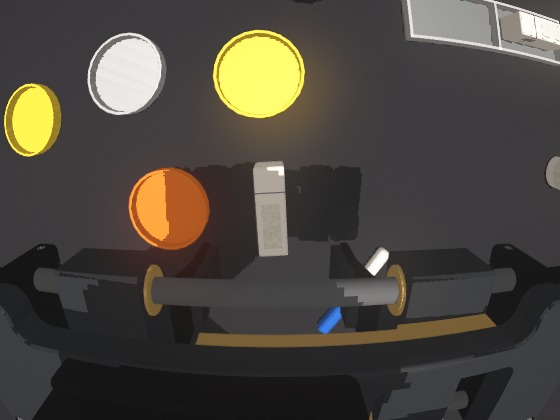

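The two vials read z≈53 mm and the box z≈39 mm, all flat on their tray floors and inside their bays. In the wrist view, box b1 spans (270,163–256), the pen (350,290) is clear, and the orange dish's right edge (209,208) lies near the left finger, so I'll open narrower.

```bash
python3 - <<'E'
from h import *
c=dict(np.load('pics/w6.npz'))
q=fish(c,[[254,164],[284,164],[259,255],[288,254]],.036);print(q.round(4),q.mean(0).round(4));m=q[:2].mean(0)-q[2:].mean(0);print(np.linalg.norm(m),np.degrees(np.arctan2(m[1],m[0])))
print('dish edge',fish(c,[[209,208]],.015).round(4))
E
```

```text
[[0.479  0.2391 0.036 ]
 [0.48   0.2145 0.036 ]
 [0.3983 0.2326 0.036 ]
 [0.4004 0.2069 0.036 ]] [0.4394 0.2233 0.036 ]
0.0804377614154773 4.97874003237096
dish edge [[0.4339 0.281  0.015 ]]
```

```bash
python3 -m handwheel '[[0.55,-0.001,-0.0015,0.04,0,0,-1.6],[0.55,-0.001,-0.0015,0.08,0,0,-1.6],[0.55,-0.001,-0.0015,0.10,0,0,-1.6],[0.55,-0.001,-0.0015,0.121,0,0,-1.6],[0.55,-0.001,-0.0015,0.121,0,0,-1.6],[0.55,-0.001,-0.0015,0.121,0,0,-1.6],[0.55,-0.001,-0.0015,0.121,0,0,-1.6]]'
python3 -m handwheel '[[0,0,0,0,0,0,0],[0,0,0,0,0,0,0],[0,0,0,0,0,0,0],[0,0,0,0,0,0,0],[0,0,0,0,0,0,0],[0,0,0,0,0,0,0]]'
python3 -m handwheel '[[0,0,0,-0.03,0,0,0],[0,0,0,-0.07,0,0,0],[0,0,0,-0.12,0,0,0],[0,0,0,-0.12,0,0,0],[0,0,0,-0.12,0,0,0],[0,0,0,-0.12,0,0,0]]'
python3 -c "
from h import *
go(.6389,.0515,.135,5.9)"
```

```text
time_s: 21.45
tcp_pos: [0.4402, 0.2239, 0.0193]
ee_rot: [[0.997, 0.072, 0.002], [0.072, -0.997, 0.002], [0.002, -0.001, -1.0]]
wrist_force: [0.4, -0.0, 0.3]
gripper_width: 0.55
gripper_force: 0.0
time_s: 22.05
tcp_pos: [0.4396, 0.2235, 0.0185]
ee_rot: [[0.997, 0.072, 0.001], [0.072, -0.997, 0.0], [0.001, -0.0, -1.0]]
wrist_force: [-0.5, 0.1, 4.3]
gripper_width: 0.295
gripper_force: 29.9
time_s: 22.65
tcp_pos: [0.4384, 0.2225, 0.1368]
ee_rot: [[0.997, 0.072, -0.002], [0.072, -0.997, -0.002], [-0.002, 0.001, -1.0]]
wrist_force: [-1.0, -0.1, -0.9]
gripper_width: 0.293
gripper_force: 29.9
t 22.65 shift [0.1877 0.1849 0.0016] rows>= 11 rz 88.2 alt -91.8 j6 48.3 w 0.293
```

```bash
python3 -m handwheel '[[0,0.01,0.01,0,0,0,5],[0,0.03,0.03,0,0,0,12],[0,0.06,0.06,0,0,0,20],[0,0.09,0.09,0,0,0,28],[0,0.12,0.12,0,0,0,36],[0,0.15,0.148,0,0,0,44],[0,0.17,0.168,0,0,0,52],[0,0.18,0.178,0,0,0,60]]'
python3 -c "
from h import *
go(.6389,.0515,.135,5.9)"
```

```text
time_s: 23.45
tcp_pos: [0.6322, 0.0564, 0.1348]
ee_rot: [[0.554, -0.832, -0.005], [-0.832, -0.554, -0.002], [-0.001, 0.005, -1.0]]
wrist_force: [-0.8, -0.2, -0.4]
gripper_width: 0.295
gripper_force: 29.9
t 23.45 shift [ 0.0078 -0.0028 -0.0002] rows>= 4 rz 27.8 alt -152.2 j6 14.0 w 0.295
```

```bash
python3 -m handwheel '[[0,0.008,-0.0015,0,0,0,6],[0,0.008,-0.0015,0,0,0,13],[0,0.008,-0.0015,0,0,0,20],[0,0.008,-0.0015,0,0,0,26],[0,0.008,-0.0015,0,0,0,28],[0,0.008,-0.0015,0,0,0,28],[0,0.008,-0.0015,0,0,0,28]]'
python3 - <<'E'
from h import *
from station import eyes
go(.6389,.0515,.0215,5.9)
c=eyes.capture('scene')
cv2.imwrite('pics/s7.png',cv2.resize(c['pixels'][130:280,150:350,::-1],(800,600)))
E
```

```text
time_s: 24.15
tcp_pos: [0.6367, 0.0527, 0.1362]
ee_rot: [[0.108, -0.994, -0.003], [-0.994, -0.108, -0.001], [0.001, 0.003, -1.0]]
wrist_force: [-0.1, 0.5, -1.5]
gripper_width: 0.294
gripper_force: 29.9
t 24.15 shift [ 0.0014 -0.0024  0.1147] rows>= 3 rz 0.3 alt -179.7 j6 -13.0 w 0.294
```

View pics/s7.png

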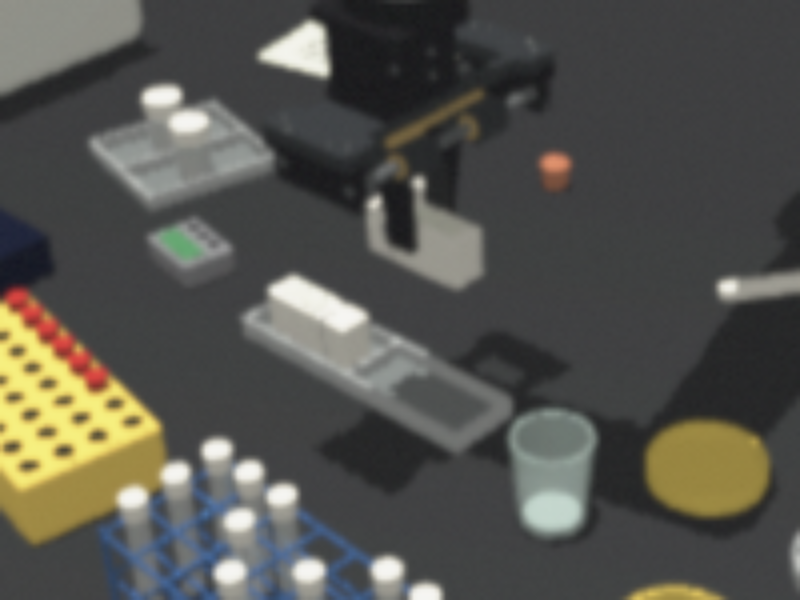

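The crop shows the second box held level at (425,245) above the empty compartment (430,400). Box one sits in the other compartment (320,315), both vials stand in the square tray, and the beaker (553,470) is untouched. Lowering now.

```bash
python3 -m handwheel '[[0,0.001,-0.002,0.04,0,0,0],[0,0.001,-0.002,0.08,0,0,0],[0,0.001,-0.002,0.10,0,0,0],[0,0.001,-0.002,0.108,0,0,0],[0,0.001,-0.002,0.112,0,0,0],[0,0.001,-0.002,0.114,0,0,0],[0,0.001,-0.002,0.114,0,0,0],[0,0.001,-0.002,0.114,0,0,0]]'
```

```text
time_s: 25.0
tcp_pos: [0.6404, 0.0524, 0.0254]
ee_rot: [[0.107, -0.994, 0.002], [-0.994, -0.107, 0.001], [-0.0, -0.002, -1.0]]
wrist_force: [-0.4, -0.4, -0.3]
gripper_width: 0.294
gripper_force: 29.9
```

```bash
python3 -m handwheel '[[0,0,0,0.0015,0,0,0],[0,0,0,0.0025,0,0,0],[0,0,0,0.003,0,0,0],[0,0,0,0.003,0,0,0]]'
```

```text
time_s: 25.4
tcp_pos: [0.6397, 0.0522, 0.0216]
ee_rot: [[0.107, -0.994, 0.0], [-0.994, -0.107, -0.0], [0.0, -0.0, -1.0]]
wrist_force: [-1.0, 0.2, 2.5]
gripper_width: 0.297
gripper_force: 29.9
```

```bash
python3 -m handwheel '[[0.55,0,0,0,0,0,0],[0.55,0,0,0,0,0,0],[0.55,0,0,0,0,0,0],[0.55,0,0,-0.04,0,0,0],[0.6,0,0,-0.08,0,0,0],[0.6,0,0,-0.13,0,0,0],[0.6,0,0,-0.13,0,0,0],[0.6,0,0,-0.13,0,0,0]]'
python3 -m handwheel '[[0.6,0,0,0,0,0,0]]'
python3 -c "
from h import *
go(.4965,-.1277,.16,0)"
```

```text
time_s: 26.2
tcp_pos: [0.6402, 0.0525, 0.1528]
ee_rot: [[0.107, -0.994, 0.003], [-0.994, -0.107, 0.002], [-0.001, -0.004, -1.0]]
wrist_force: [-1.2, 0.8, -1.0]
gripper_width: 0.601
gripper_force: 0.0
time_s: 26.3
tcp_pos: [0.6386, 0.052, 0.1498]
ee_rot: [[0.107, -0.994, -0.002], [-0.994, -0.107, -0.0], [-0.0, 0.002, -1.0]]
wrist_force: [-0.9, -0.2, -0.9]
gripper_width: 0.6
gripper_force: 0.0
t 26.3 shift [ 0.1635  0.1605 -0.0098] rows>= 5 rz 6.1 alt -173.9 j6 -12.9 w 0.6
```

```bash
python3 -m handwheel '[[0.85,0.163,0.16,-0.01,0,0,6],[0.85,0.163,0.16,-0.01,0,0,6],[0.85,0.163,0.16,-0.01,0,0,6],[0.85,0.163,0.16,-0.01,0,0,6],[0.85,0.163,0.16,-0.01,0,0,6],[0.85,0.163,0.16,-0.01,0,0,6],[0.85,0.163,0.16,-0.01,0,0,6],[0.85,0.163,0.16,-0.01,0,0,6]]'
python3 - <<'E'
from h import *
from station import eyes
go(.4965,-.1277,.018,0)
c=eyes.capture('wrist');np.savez('pics/w8.npz',**c)
cv2.imwrite('pics/w8.png',c['pixels'][:,:,::-1])
t=eyes.capture('top')
for n,x,y,z in [('va',.565,-.384,.053),('vb',.5735,-.327,.053),('box',.65,-.054,.039),('box2',.639,.0515,.039)]:
    p=band(t,x,y,.05 if 'box' in n else .025,z-.004,z+.005);R=cv2.minAreaRect((p[:,:2]*1000).astype(np.float32));print(n,len(p),np.median(p[:,2]),np.round(R[0],1),np.round(R[1],1),R[2])
E
```

```text
time_s: 27.1
tcp_pos: [0.4983, -0.1265, 0.1603]
ee_rot: [[0.003, -1.0, -0.001], [-1.0, -0.003, -0.0], [0.0, 0.001, -1.0]]
wrist_force: [-0.1, 1.4, 0.5]
gripper_width: 0.85
gripper_force: 0.0
t 27.1 shift [0.0012 0.0016 0.1423] rows>= 3 rz 0.2 alt -179.8 j6 -3.7 w 0.85
va 120 0.05296992138517309 [ 565.1 -382.9] [29.4 32.8] 5.215743541717529
vb 0 nan [0. 0.] [0. 0.] 0.0
box 257 0.03895581738099163 [651.1 -55.6] [25.8 78.8] 4.348751068115234
box2 227 0.039133965880083554 [641.3  54. ] [23.  80.1] 5.151072025299072
  return _methods._mean(a, axis=axis, dtype=dtype,
  ret = ret.dtype.type(ret / rcount)
```

View pics/w8.png

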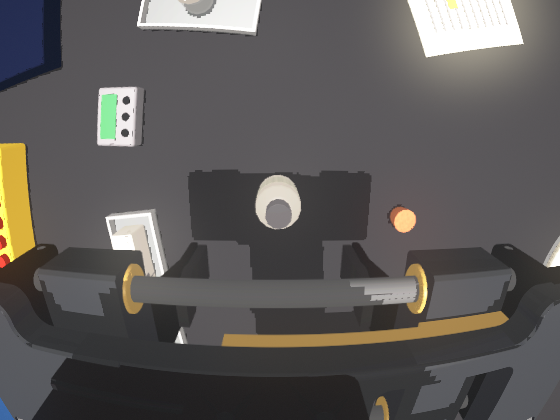

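Both boxes are at z=39 mm, flat in their compartments. vb is only hidden by the arm from the top camera; it is visible at (195,5) in the wrist view. The bottle cap is at (278,213), centred, and the stopper is at (403,219). Checking both.

```bash
python3 - <<'E'
from h import *
c=dict(np.load('pics/w8.npz'))
print(fish(c,[[278,213]],.08).round(4),'stopper',fish(c,[[390,219],[403,219]],.01).round(4))
E
```

```text
[[ 0.4957 -0.131   0.08  ]] stopper [[ 0.3765 -0.104   0.01  ]
 [ 0.3613 -0.104   0.01  ]]
```

```bash
python3 -m handwheel '[[0.85,0.002,0.0015,0.04,0,0,0],[0.85,0.002,0.0015,0.08,0,0,0],[0.85,0.002,0.0015,0.12,0,0,0],[0.85,0.002,0.0015,0.14,0,0,0],[0.85,0.002,0.0015,0.14,0,0,0],[0.85,0.002,0.0015,0.14,0,0,0],[0.85,0.002,0.0015,0.14,0,0,0]]'
python3 -m handwheel '[[0,0,0,0,0,0,0],[0,0,0,0,0,0,0],[0,0,0,0,0,0,0],[0,0,0,0,0,0,0],[0,0,0,0,0,0,0],[0,0,0,0,0,0,0]]'
python3 -m handwheel '[[0,0,0,-0.03,0,0,0],[0,0,0,-0.07,0,0,0],[0,0,0,-0.11,0,0,0],[0,0,0,-0.14,0,0,0],[0,0,0,-0.14,0,0,0],[0,0,0,-0.14,0,0,0]]'
python3 -c "
from h import *
go(.5615,.3675,.16,30)"
```

```text
time_s: 27.9
tcp_pos: [0.498, -0.1287, 0.0225]
ee_rot: [[0.003, -1.0, 0.003], [-1.0, -0.003, -0.0], [0.0, -0.003, -1.0]]
wrist_force: [0.3, -0.0, 1.0]
gripper_width: 0.85
gripper_force: 0.0
time_s: 28.5
tcp_pos: [0.4963, -0.129, 0.0212]
ee_rot: [[0.002, -1.0, -0.0], [-1.0, -0.002, -0.0], [0.0, 0.0, -1.0]]
wrist_force: [-0.6, 0.9, 1.1]
gripper_width: 0.45
gripper_force: 30.0
time_s: 29.1
tcp_pos: [0.4962, -0.1288, 0.1612]
ee_rot: [[0.002, -1.0, 0.001], [-1.0, -0.002, 0.001], [-0.001, -0.001, -1.0]]
wrist_force: [-0.5, -0.6, -0.9]
gripper_width: 0.45
gripper_force: 30.0
t 29.1 shift [-0.4962 -0.0663  0.0016] rows>= 11 rz -29.9 alt 150.1 j6 -3.4 w 0.45
```

```bash
python3 -m handwheel '[[0,-0.02,-0.003,0,0,0,0],[0,-0.05,-0.007,0,0,0,0],[0,-0.09,-0.012,0,0,0,0],[0,-0.13,-0.017,0,0,0,0],[0,-0.17,-0.023,0,0,0,0],[0,-0.21,-0.028,0,0,0,0],[0,-0.24,-0.032,0,0,0,0],[0,-0.25,-0.033,0,0,0,0]]'
python3 -m handwheel '[[0,-0.02,-0.003,0,0,0,0],[0,-0.05,-0.007,0,0,0,0],[0,-0.09,-0.012,0,0,0,0],[0,-0.13,-0.017,0,0,0,0],[0,-0.17,-0.023,0,0,0,0],[0,-0.21,-0.028,0,0,0,0],[0,-0.235,-0.032,0,0,0,0],[0,-0.246,-0.033,0,0,0,0]]'
python3 -m handwheel '[[0,0,0,0,0,0,0],[0,0,0,0,0,0,0],[0,0,0,0,0,0,0]]'
python3 - <<'E'
from h import *
from station import eyes
go(.5615,.3675,.0242)
c=eyes.capture('wrist');np.savez('pics/w9.npz',**c)
cv2.imwrite('pics/w9.png',c['pixels'][:,:,::-1])
E
```

```text
time_s: 29.9
tcp_pos: [0.5282, 0.1232, 0.1588]
ee_rot: [[0.005, -1.0, -0.003], [-1.0, -0.005, -0.001], [0.001, 0.003, -1.0]]
wrist_force: [0.0, -0.3, -1.4]
gripper_width: 0.451
gripper_force: 30.0
time_s: 30.7
tcp_pos: [0.5611, 0.3689, 0.1594]
ee_rot: [[0.003, -1.0, -0.001], [-1.0, -0.003, -0.001], [0.001, 0.001, -1.0]]
wrist_force: [-0.4, -0.8, -0.6]
gripper_width: 0.451
gripper_force: 30.0
time_s: 31.0
tcp_pos: [0.5612, 0.3656, 0.1611]
ee_rot: [[0.001, -1.0, -0.001], [-1.0, -0.001, -0.001], [0.001, 0.001, -1.0]]
wrist_force: [0.1, 0.5, -0.4]
gripper_width: 0.451
gripper_force: 30.0
t 31.0 shift [-0.002  -0.0004  0.1369] rows>= 3 rz 0 alt 0 j6 -46.8 w 0.451
```

View pics/w9.png

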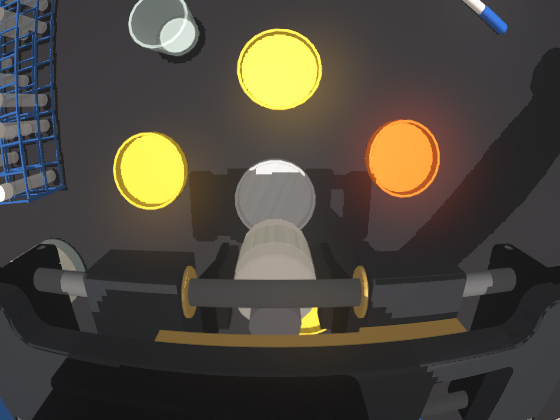

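The bottle hangs upright over the steel dish, whose rim is centred near (275,199), with a yellow, a yellow and an orange dish around it. I'll check the dish centre.

```bash
python3 - <<'E'
from h import *
c=dict(np.load('pics/w9.npz'))
q=fish(c,[[275,159],[235,199],[316,199]],.015);print(q.round(4)); print('c', q[1:,0].mean(), q[0,1]+.04)
E
```

```text
[[0.5608 0.3268 0.015 ]
 [0.6    0.3661 0.015 ]
 [0.5204 0.366  0.015 ]]
c 0.5602349713576953 0.36680494900472704
```

```bash
python3 -m handwheel '[[0,-0.0015,0,0.04,0,0,0],[0,-0.0015,0,0.08,0,0,0],[0,-0.0015,0,0.11,0,0,0],[0,-0.0015,0,0.125,0,0,0],[0,-0.0015,0,0.132,0,0,0],[0,-0.0015,0,0.135,0,0,0],[0,-0.0015,0,0.135,0,0,0],[0,-0.0015,0,0.135,0,0,0]]'
```

```text
time_s: 31.85
tcp_pos: [0.562, 0.3694, 0.0278]
ee_rot: [[0.003, -1.0, 0.002], [-1.0, -0.003, 0.002], [-0.002, -0.002, -1.0]]
wrist_force: [-0.2, -0.7, -0.8]
gripper_width: 0.45
gripper_force: 30.0
```

```bash
python3 -m handwheel '[[0,0.001,0,0.001,0,0,0],[0,0.001,0,0.002,0,0,0],[0,0.001,0,0.0025,0,0,0],[0,0.001,0,0.0025,0,0,0]]'
```

```text
time_s: 32.25
tcp_pos: [0.5614, 0.3678, 0.0243]
ee_rot: [[0.003, -1.0, 0.0], [-1.0, -0.003, 0.0], [-0.0, -0.0, -1.0]]
wrist_force: [-1.1, -1.5, 4.3]
gripper_width: 0.448
gripper_force: 30.0
```

Contact. Release to 65 mm, rise, and check everything.

```bash
python3 -m handwheel '[[0.75,0,0,0,0,0,0],[0.75,0,0,0,0,0,0],[0.75,0,0,0,0,0,0],[0.75,0,0,0,0,0,0],[0.75,0,0,-0.04,0,0,0],[0.75,0,0,-0.08,0,0,0],[0.75,0,0,-0.12,0,0,0],[0.75,0,0,-0.16,0,0,0]]'
python3 -m handwheel '[[0.75,0,0,0,0,0,0],[0.75,-0.04,0.02,0,0,0,0],[0.75,-0.09,0.04,0,0,0,0],[0.75,-0.13,0.06,0,0,0,0],[0.75,-0.15,0.08,0,0,0,0],[0.75,-0.15,0.10,0,0,0,0],[0.75,-0.15,0.10,0,0,0,0],[0.75,-0.15,0.10,0,0,0,0]]'
python3 -m handwheel '[[0.75,0,0,0,0,0,0],[0.75,0,0,0,0,0,0],[0.75,0,0,0,0,0,0]]'
python3 - <<'E'
from h import *
from station import eyes
for cam in ['top','scene']:
  t=eyes.capture(cam)
  for n,x,y,z,r in [('va',.565,-.384,.053,.025),('vb',.5735,-.327,.053,.025),('box',.65,-.054,.039,.05),('box2',.639,.0515,.039,.05),('cap',.561,.367,.083,.03),('beaker',.66,.199,.065,.045)]:
    p=band(t,x,y,r,z-.004,z+.006)
    if len(p)<3: print(n,'unseen');continue
    R=cv2.minAreaRect((p[:,:2]*1000).astype(np.float32));print(cam,n,len(p),np.median(p[:,2]).round(4),np.round(R[0],1),np.round(R[1],1),round(R[2],1))
  if cam=='top':cv2.imwrite('pics/f.png',cv2.resize(t['pixels'][100:300,80:500,::-1],(800,381),interpolation=cv2.INTER_CUBIC))
E
```

```text
time_s: 33.05
tcp_pos: [0.561, 0.3675, 0.1851]
ee_rot: [[0.002, -1.0, -0.0], [-1.0, -0.002, -0.0], [0.0, 0.0, -1.0]]
wrist_force: [1.1, 0.9, 0.5]
gripper_width: 0.749
gripper_force: 0.0
time_s: 33.85
tcp_pos: [0.4607, 0.5175, 0.1834]
ee_rot: [[0.003, -1.0, 0.0], [-1.0, -0.003, -0.0], [0.0, -0.0, -1.0]]
wrist_force: [0.4, 0.5, 1.2]
gripper_width: 0.751
gripper_force: 0.0
time_s: 34.15
tcp_pos: [0.4616, 0.5169, 0.1835]
ee_rot: [[0.001, -1.0, 0.0], [-1.0, -0.001, -0.0], [0.0, -0.0, -1.0]]
wrist_force: [-0.8, -0.5, 0.6]
gripper_width: 0.752
gripper_force: 0.0
top va 122 0.0533 [ 565.6 -383.8] [29.1 29.3] 1.0
top vb 115 0.053 [ 574.3 -328.5] [29.4 29.5] 88.6
top box 281 0.039 [649.8 -55.5] [26.8 79.3] 6.1
top box2 282 0.0388 [639.7  53.2] [26.3 78.8] 6.5
top cap 51 0.0825 [562.6 367.4] [19.  17.8] 8.8
top beaker 78 0.0646 [658.6 198.7] [51.4 52.2] 27.9
scene va 41 0.0531 [ 567.7 -379.4] [29.9 30.8] 89.0
scene vb 43 0.0526 [ 577.3 -326.9] [33.5 27.7] 87.3
scene box 161 0.0393 [652.5 -53.6] [27.  81.7] 5.6
scene box2 191 0.0391 [643.3  53.5] [30.4 82.9] 8.4
scene cap 50 0.0829 [565.  369.7] [18.5 19.5] 62.6
scene beaker 98 0.0647 [661.3 198.9] [54.3 53.5] 10.1
```

View pics/f.png

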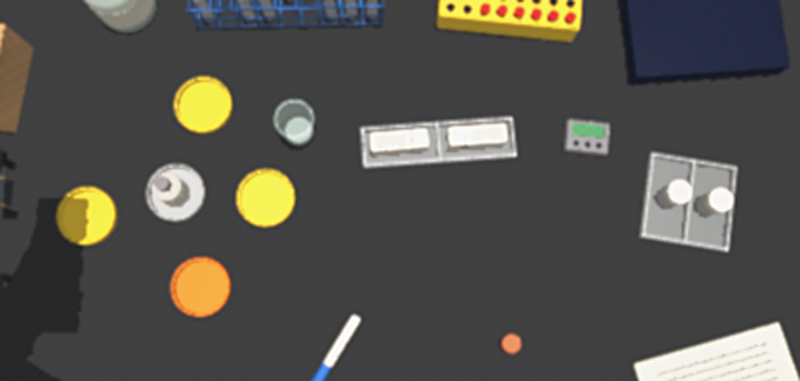

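The final view shows all five in place: the bottle in the steel dish (175,192), a box in each compartment (398,140 and 477,134), and a vial in each half (679,191 and 720,200). The beaker at (295,122) is where it was. Measured top heights are 53, 39 and 83 mm, so everything rests on its tray floor.

```bash
python3 -c "
from station import workorder
print(workorder.finish_job())"
```

```text
the job is handed in; nothing more can be done
None
```

The job is done and handed in at about 34 s: both vials, both slide boxes and the bottle stand flat in their trays, and the beaker is where it was.

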